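# Check the toddler's bowl with the no-touch thermometer

### The job

The mustard bowl on the high-chair tray is fresh from the dishwasher: take its temperature before the meal. Pick the no-touch thermometer up from its rest, point its lens nearly straight down into the bowl at the middle of its floor from about 10 cm away and hold it still there for a good two seconds, then lay it back in its rest just as it was. Do not touch the bowl, and leave everything else where it stands.

Things in the scene. Friction and masses are not known exactly. Their poses are not given: they have to be found in the camera images.
- thermometer: White no-touch thermometer, 175 mm long, 120 g, switched on and always reading (no button to press). Straight handle along x from -60 to +70 mm, 34 mm wide (y), 28 mm high (z); at its +x end a round nose, 35 mm thick, bends 45 deg down (to +x and -z). Origin: mid-section of the handle where it is gripped, fingers across y. z points out of the display side, which is up when it lies in its rest.
- thermometer_lens (a point): The lens: centre of the flat end of the thermometer's nose (27 mm across), at (100, 0, -35) mm in the thermometer's frame. Its z axis is the line of sight out of the lens: direction (0.707, 0, -0.707) in the thermometer's frame.
- rest: Grey rest, fixed on the table to the right of the tray. Origin: on the table, under the lying thermometer's origin, same x axis. Base 8 mm thick, x -75 to +115 mm, 72 mm wide (y). Two saddles, at x = -58 to -40 and +33 to +47 mm, carry the handle's underside 45 mm above the table; between them (73 mm) the handle is free below and on both sides.
- rest_seat (a point): Where the thermometer's origin is when it lies in the rest: 59 mm above the table; axes as the rest's, and the seated thermometer's axes match them. The saddles are 50 mm wide with 13 mm high cheeks flaring outward, 3 mm of play each side of the handle at the bottom. The nose hangs in front (+x) of the front saddle, 5 mm over the base, and meets that saddle if set more than 5 mm to -x.
- bowl: Mustard-coloured silicone toddler bowl, empty, round, 136 mm across the rim, 100 mm across the foot, 48 mm high, wall 4 mm, loose on the tray. Origin: centre of its underside, z up.
- bowl_floor (a point): Middle of the bowl's inner floor, 5 mm above its underside.
- chair: Birch high chair pushed up to the table's far side, fixed. Origin: middle of the floor of its tray, 45 mm above the table, z up, x away from the robot. Tray floor 290 mm (x) by 480 mm (y), rim 18 mm high, 14 mm wide all round. Its low back stands 470 mm beyond the origin and rises 175 mm above the table.
- beaker: Glass beaker, empty, 72 mm across, 95 mm high, standing on the tray. Origin: centre of its underside. Leave it alone.
- container: Closed plastic food container with a white lid, 106 x 77 x 56 mm, standing on the tray. Origin: centre of its underside. Leave it alone.
- spoon: Steel spoon, 150 mm long, 8 mm high, lying on the tray near the edge on the robot's side. Origin: mid-length, underside; x towards its bowl. Leave it alone.
- sorter: Wooden shape sorter, a box 120 x 120 x 110 mm with cut-outs in the top and a sliding door, standing on the table at the left. Origin: centre of its underside. Leave it alone.
Things that resemble listed ones, but are neither listed nor needed, are in the scene too. What is shaped like the thermometer but red is not meant.

How it is judged:
On the way, in this order (a step that is already met when the one before it is completed fails the run):
1. the thermometer is lifted out of its rest, at least 6 cm above where it lay (z of thermometer in the frame of rest above 0.12 m), for 0.1 s.
2. the lens, 70 to 130 mm from the middle of the bowl's floor and looking within 30 degrees of straight down, has its line of sight within 20 mm of it and keeps still (15 mm/s, 0.1 rad/s) for 2 s (z of bowl_floor in the frame of thermometer_lens between 0.07 and 0.13 m and x of bowl_floor in the frame of thermometer_lens between -0.02 and 0.02 m and y of bowl_floor in the frame of thermometer_lens between -0.02 and 0.02 m and angle between thermometer_lens's own z axis and vertical above 2.618 rad and linear speed of thermometer below 0.015 m/s and angular speed of thermometer below 0.1 rad/s), for 2 s.
At the end, for the whole second after the job is handed in: The thermometer lies at rest in both saddles of its rest as at the start: within 12 mm along and 7 mm across of its place, at its seated height (4 mm), level (0.08 rad), display up and nose at the same end. The bowl has not moved by 10 mm, nor the beaker, container, spoon or shape sorter by 15 mm (x of thermometer in the frame of rest between -0.012 and 0.012 m and y of thermometer in the frame of rest between -0.007 and 0.007 m and z of thermometer in the frame of rest between 0.055 and 0.063 m and angle between thermometer's own z axis and vertical below 0.08 rad and x of thermometer_lens in the frame of rest above 0.08 m and linear speed of thermometer below 0.01 m/s and distance of bowl from where it was at the start of the episode below 0.01 m and distance of each of beaker, container, spoon, sorter from where it was at the start of the episode below 0.015 m); the robot touches nothing.
It fails at once if the bowl is touched by the thermometer or the robot (contact force between any of thermometer, the arm, the fingers and bowl above 0.3 N).
It fails at once if the bowl, beaker, container, spoon or shape sorter is moved (distance of bowl from where it was at the start of the episode above 0.01 m or distance of any of beaker, container, spoon, sorter from where it was at the start of the episode above 0.015 m).
It also fails if it takes over 50 s, if anything falls off the work surface, if the arm or the gripper's body presses on something with over 40 N, if the wrist force passes 120 N, or if a joint passes its speed limit or range.

### The arm

A 6-joint arm with a two-finger parallel gripper is mounted at the origin on the work surface. World frame = base frame: x ahead of the robot, y to its left, z up, the work surface at z = 0. Lengths are in m, angles in rad, forces in N, time in s.
With the tool pointing down it reaches from about 0.375 to 0.9 m from the base axis. Payload 3.1 kg.
Tool frame: the origin (TCP) lies midway between the tips of the shut fingers; the grasp point (between the pads) lies 19 mm behind it (manip.pinch_z is the distance from the TCP to the grasp point, in m); z points along the fingers, y is the line along which they close (so a half turn about z gives the same grasp; the last joint's range is limited). The gripper opens to 85 mm and grips with 20 to 120 N. Pads are 22 mm wide; open, the fingers measure 114 mm over their backs; the gripper's body (76 mm by 85 mm) begins 54 mm behind the grasp point. The pads swing forward as they close: fully open they stand 13 mm farther back than shut.
Start: joints at [-1.317, 0.527, 1.433, -0, 1.181, -0.178], TCP at [0.262, -0.568, 0.231] pointing down, gripper open.
Joint ranges: [-3.08, 3.08], [-0.75, 2.2], [0.22, 2.44], [-1.43, 4.57], [0, 2.65], [-2.85, 2.85]. Speed limits (rad/s): [2.79, 2.79, 3.14, 3.14, 3.14, 3.14].

### API

Orientations are given as a unit quaternion [x, y, z, w].
In Python, from station import manip, viewer, ticket gives the robot as it stands.
- The arm moves only by the shell command python3 -m creep 'ROWS' [FORCE]. ROWS is JSON, a list of rows, each an object with "slide": the shift along the tool's x, y, z in cm, a list of three; "angular": the turn, a rotation vector about the tool's x, y, z in rad, a list of three; "claw": the opening, from -1 (shut) to 1 (fully open). A call has 1 to 10 rows; each row shifts and turns the commanded pose from where the row before left it, along the tool's axes as they then stand; what a row does not reach is not made up. A row lasts 1/12 s, in which the tool goes at most 41.7 mm and 7.16 degrees, less where a joint would pass 70% of its speed; a pose out of reach is approached as far as the arm can. A call with a gripper value outside its range is refused whole. The fingers move at their own pace and stop on an object; FORCE is the grip in N (left out, the last holds). Time passes only in rows, so rows that do not move let the fingers close. It gives the time, the measured TCP pose, the force, the opening and the grip force at its end, in the units of the state.
- manip.sense(): the state, without advancing time (a new reading comes with each control period).
- viewer.snapshot(name): name is "scene" or "top" or "wrist"; returns the picture (420x560x3 uint8, blue, green, red); there is no depth.
- viewer.calibration(name): a dict with "fov_y" (degrees; the focal length in pixels is half the picture's height over the tangent of half this angle, whatever the lens; pixels are square), "cx", "cy" (the principal point, pixels), "T" (4x4, takes a point from camera to world coordinates); the wrist camera has in their place "tool_from_camera" (4x4, takes a point from camera to tool coordinates, whose origin is the TCP and whose axes are the flange's). Camera axes: x right, y up, looking along -z (the intrinsics and any distortion apply to the point x, -y, -z); pixel columns grow to the right and rows downward; lengths in m; the calibration is good to about 2 mm. The wrist camera is an equidistant fisheye: a pixel r from the principal point sees the ray r / f radians off the axis. A picture is of the moment at which its call begins: read the wrist's pose just before it. calibration takes no time and is no camera call.
- ticket.sign_off(): hands the job in; it is judged then, once.
The state is a dict: "t": time; "q": joint angles; "qd": joint speeds; "tau": joint torques, N m; "tcp_pos": TCP position; "tool_rot": TCP orientation; "force": force on the tool from outside, world axes, zero at the start; "ft_torque": the same for the moment, N m; "finger_gap": opening from 0.0 (shut) to 1.0 (fully open); "gripper_force": force on a finger pad.
Only numpy, scipy, OpenCV 4.12 (cv2) and the standard library are available. Lean on these libraries where they do the work, as an engineer would, in place of code of your own. Each camera call takes 0.05 s, during which the arm holds its last target. There are 200 camera calls.

## Working session

There is one attempt and no reset: what is moved stays moved. The work goes in short steps, Python scripts to look and compute and a shell command to move; the robot and the scene stay as the last step left them, time stands still between calls to the robot, and variables do not carry over. Pictures are saved under pics/ and viewed, at most 10 in all, crops included, and the job is handed in when it is done.

```bash
ls; mkdir -p pics; python3 - <<'E'
from station import manip, viewer
import cv2,json
s=manip.sense();print({k:s[k] for k in('t','q','tcp_pos','tool_rot','finger_gap')},manip.pinch_z)
a=viewer.snapshot('scene');b=viewer.snapshot('top')
cv2.imwrite('pics/scene0.png',a);cv2.imwrite('pics/top0.png',b)
for n in('scene','top','wrist'):print(n,viewer.calibration(n))
E
```

```text
pics
{'t': 0.0, 'q': array([-1.31748315e+00,  5.28454770e-01,  1.43389033e+00, -3.67009622e-05,
        1.18142404e+00, -1.78508034e-01]), 'tcp_pos': array([ 0.26140851, -0.56691589,  0.23034444]), 'tool_rot': array([ 9.76779640e-01,  2.14243673e-01, -5.76511564e-05, -1.08685051e-03]), 'finger_gap': 1.0037522134012162} 0.0187
scene {'fov_y': 51.46939275687493, 'cx': 284.7959585283143, 'cy': 216.21018183302203, 'T': array([[-0.72267555, -0.57463593,  0.38410102,  0.90583103],
       [ 0.69108817, -0.61014484,  0.38745375,  0.261615  ],
       [ 0.01171241,  0.54545103,  0.83806086,  0.95311892],
       [ 0.        ,  0.        ,  0.        ,  1.        ]])}
top {'fov_y': 47.44336151174984, 'cx': 285.3153438178837, 'cy': 207.15115721858268, 'T': array([[ 0.02494344,  0.9930147 , -0.11532402,  0.31307096],
       [-0.99967869,  0.02529706,  0.00160358, -0.12277575],
       [ 0.00450974,  0.11524697,  0.99332663,  1.3114071 ],
       [ 0.        ,  0.        ,  0.        ,  1.        ]])}
wrist {'fov_y': 65.70646984690485, 'cx': 281.3825816882053, 'cy': 202.032556784057, 'tool_from_camera': array([[ 1.90828439e-04,  9.58259912e-01,  2.85898418e-01,
         7.22930841e-02],
       [ 9.99999662e-01,  4.57023107e-05, -8.20651854e-04,
         1.34612183e-04],
       [-7.99463991e-04,  2.85898478e-01, -9.58259579e-01,
        -1.43673609e-01],
       [ 0.00000000e+00,  0.00000000e+00,  0.00000000e+00,
         1.00000000e+00]])}
```

View pics/top0.png

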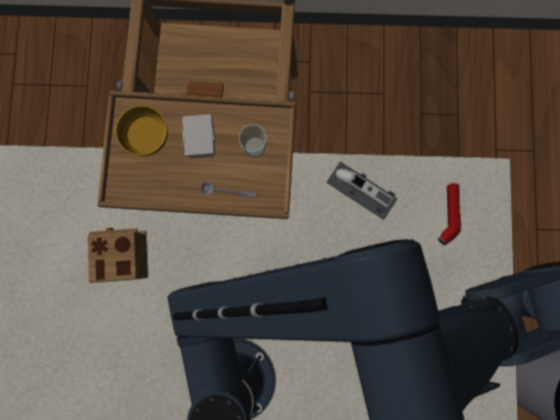

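View pics/scene0.png

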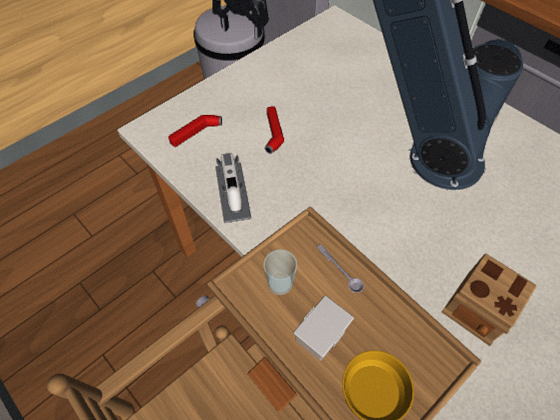

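The top view shows the white thermometer in its grey rest at about (362,190), nose towards the upper left. The red look-alikes are at about (452,212) in the top view and at (195,130) and (274,130) in the scene view. The thermometer meant is the white one in the grey rest. The mustard bowl is at top (142,131), scene (378,388); the beaker is at top (252,140). I'll measure these and confirm in a crop.

```bash
cat > h.py <<'E'
import numpy as np,cv2
from station import manip,viewer
from scipy.spatial.transform import Rotation as R
def ray(n,uv):
    c=viewer.calibration(n);f=210/np.tan(np.radians(c['fov_y']/2));u,v=uv
    x,y=(u-c['cx'])/f,(v-c['cy'])/f
    if n=='wrist':
        s=manip.sense();T=np.eye(4);T[:3,:3]=R.from_quat(s['tool_rot']).as_matrix();T[:3,3]=s['tcp_pos'];T=T@c['tool_from_camera']
        r=np.hypot(x,y);k=np.sin(r)/r if r>1e-9 else 1;d=np.array([x*k,-y*k,-np.cos(r)])
    else: T=c['T'];d=np.array([x,-y,-1.])
    return T[:3,3],T[:3,:3]@d
def plane(n,uv,z):
    o,d=ray(n,uv);return o+d*(z-o[2])/d[2]
def tri(n1,a,n2,b):
    o,d=ray(n1,a);p,e=ray(n2,b);d/=np.linalg.norm(d);e/=np.linalg.norm(e)
    k=np.linalg.lstsq(np.c_[d,-e],p-o,rcond=None)[0];A,B=o+k[0]*d,p+k[1]*e
    return (A+B)/2,np.linalg.norm(A-B)
E
python3 - <<'E'
from h import *
a=cv2.imread('pics/scene0.png');b=cv2.imread('pics/top0.png')
def big(m):
    c,_=cv2.findContours(m.astype(np.uint8)*255,cv2.RETR_EXTERNAL,cv2.CHAIN_APPROX_NONE);return max(c,key=cv2.contourArea)
for n,im in(('top',b),('scene',a)):
    h=cv2.cvtColor(im,cv2.COLOR_BGR2HSV)
    m=(h[...,1]>200)&(h[...,0]>17)&(h[...,0]<32)&(h[...,2]>90)
    c=big(m);e=cv2.fitEllipse(c);print(n,'bowl',e,cv2.boundingRect(c))
    # rim points on plane z=.045+.048 -> circle fit
    P=np.array([plane(n,p[0],.093)[:2] for p in c]);(cc,r)=cv2.minEnclosingCircle(P.astype(np.float32));print('rim circle',cc,r)
    x0,y0=(315,150) if n=='top' else (200,140)
    cr=im[y0:y0+90,x0:x0+100] ; hc=h[y0:y0+90,x0:x0+100]
    g=(hc[...,2]<135)&(hc[...,1]<60) 
    if n=='scene':
        g=g&True
    c=big(g)+[x0,y0];rc=cv2.minAreaRect(np.array([plane(n,p[0],.008)[:2] for p in c],np.float32));print('rest',rc,cv2.boundingRect(c),cv2.boxPoints(rc).tolist())
    v=cv2.resize(cr,None,fx=4,fy=4,interpolation=cv2.INTER_CUBIC);cv2.drawContours(v,[((c-[x0,y0])*4).astype(int)],-1,(0,255,0),1)
    v=v if n=='scene' else v
    if n=='top': V=v
    else: cv2.imwrite('pics/crop0.png',np.hstack([V,v]))
E
```

```text
Traceback (most recent call last):
ValueError: max() iterable argument is empty
```

```bash
cat > m.py <<'E'
from h import *
a=cv2.imread('pics/scene0.png');b=cv2.imread('pics/top0.png')
print('hsv bowl',cv2.cvtColor(b,cv2.COLOR_BGR2HSV)[131,142],cv2.cvtColor(a,cv2.COLOR_BGR2HSV)[388,378],'rest',b[203,378],a[215,236],'table',b[200,330])
def big(m):
    c,_=cv2.findContours(m.astype(np.uint8)*255,cv2.RETR_EXTERNAL,cv2.CHAIN_APPROX_NONE);return max(c,key=cv2.contourArea)
for n,im in(('top',b),('scene',a)):
    h=cv2.cvtColor(im,cv2.COLOR_BGR2HSV)
    m=(h[...,1]>185)&(h[...,0]>17)&(h[...,0]<34)&(h[...,2]>60)
    c=big(m);print(n,'bowl',cv2.boundingRect(c))
    P=np.array([plane(n,p[0],.093)[:2] for p in c]);(cc,r)=cv2.minEnclosingCircle(P.astype(np.float32));print('rim circle',cc,r)
    x0,y0=(315,150) if n=='top' else (200,140)
    cr=im[y0:y0+90,x0:x0+100] ; hc=h[y0:y0+90,x0:x0+100]
    c=big((hc[...,2]<135)&(hc[...,1]<70))+[x0,y0];rc=cv2.minAreaRect(np.array([plane(n,p[0],.008)[:2] for p in c],np.float32));print('rest',rc,cv2.boundingRect(c))
    v=cv2.resize(cr,None,fx=4,fy=4,interpolation=cv2.INTER_CUBIC);cv2.drawContours(v,[((c-[x0,y0])*4).astype(int)],-1,(0,255,0),1)
    if n=='top': V=v
    else: cv2.imwrite('pics/crop0.png',np.hstack([V,v]))
E
python3 m.py
```

```text
hsv bowl [ 20 190 125] [ 20 206 173] rest [62 62 62] [89 86 86] table [132 141 144]
top bowl (124, 109, 43, 46)
rim circle (0.6457453370094299, 0.2543192505836487) 0.0646301731467247
rest ((0.520027220249176, -0.33562225103378296), (0.19493789970874786, 0.08499973267316818), 58.0705680847168) (326, 161, 72, 60)
scene bowl (342, 350, 72, 70)
rim circle (0.648246705532074, 0.25937166810035706) 0.06780429184436798
rest ((0.5115063786506653, -0.3423789143562317), (0.21788068115711212, 0.07146664708852768), 57.95231246948242) (216, 155, 35, 68)
```

View pics/crop0.png

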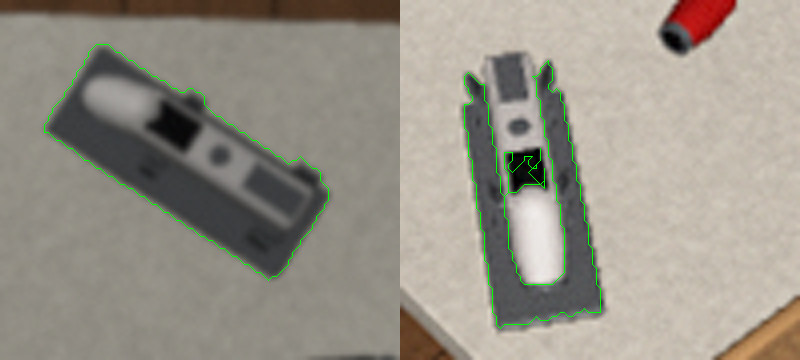

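The crop confirms it: a white body with display in the grey rest, nose towards the tray. The bowl is at about (0.647,0.257) and its measured rim radius of 65–68 mm matches the given 68. The rest's yaw is about 58°. I'll hover over it for a closer look.

```bash
python3 -m creep '[{"slide":[3.06,-0.93,0],"angular":[0,0,0],"claw":1},{"slide":[3.06,-0.93,0],"angular":[0,0,0],"claw":1},{"slide":[3.06,-0.93,0],"angular":[0,0,0],"claw":1},{"slide":[3.06,-0.93,0],"angular":[0,0,0],"claw":1},{"slide":[3.06,-0.93,0],"angular":[0,0,0],"claw":1},{"slide":[3.06,-0.93,0],"angular":[0,0,0],"claw":1},{"slide":[3.06,-0.93,0],"angular":[0,0,0],"claw":1},{"slide":[3.06,-0.93,0],"angular":[0,0,0],"claw":1},{"slide":[3.06,-0.93,0],"angular":[0,0,0],"claw":1},{"slide":[3.06,-0.93,0],"angular":[0,0,0],"claw":1}]'
python3 -m creep '[{"slide":[0,0,0],"angular":[0,0,-0.116],"claw":1},{"slide":[0,0,0],"angular":[0,0,-0.116],"claw":1},{"slide":[0,0,0],"angular":[0,0,-0.116],"claw":1},{"slide":[0,0,0],"angular":[0,0,-0.116],"claw":1},{"slide":[0,0,0],"angular":[0,0,-0.116],"claw":1},{"slide":[0,0,0],"angular":[0,0,0],"claw":1},{"slide":[0,0,0],"angular":[0,0,0],"claw":1}]'
python3 - <<'E'
from h import *
s=manip.sense();w=viewer.snapshot('wrist');cv2.imwrite('pics/w1.png',w)
print(s['t'],s['tcp_pos'],R.from_quat(s['tool_rot']).as_matrix().round(4).tolist(),s['q'].round(3))
E
```

```text
t: 0.93
tcp_pos: [0.5013, -0.3536, 0.2308]
tool_rot: [0.977, 0.214, -0.0, -0.0]
force: [1.0, -0.5, -0.1]
finger_gap: 0.997
gripper_force: 0.0
t: 1.52
tcp_pos: [0.5004, -0.3548, 0.2309]
tool_rot: [0.875, 0.483, -0.0, -0.0]
force: [0.5, 0.3, 0.6]
finger_gap: 0.998
gripper_force: 0.0
1.5167 [ 0.50038344 -0.35480848  0.23085829] [[0.5328, 0.8463, -0.0007], [0.8463, -0.5328, 0.0008], [0.0003, -0.001, -1.0]] [-0.799  0.513  1.463  0.     1.167 -0.237]
```

View pics/w1.png

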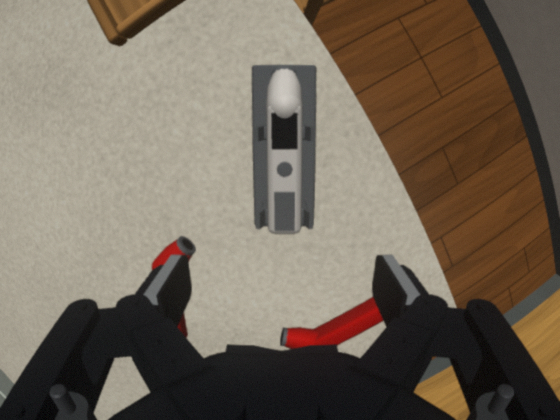

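The wrist view shows the rest with its base corners at about (253,66), (316,66), (314,228) and (256,228). The handle's axis is at u≈285, the rear end at v≈233 and the saddle cheeks at v≈133 and v≈217. I'll cast these to planes.

```bash
python3 - <<'E'
from h import *
w=cv2.imread('pics/w1.png');h=cv2.cvtColor(w,cv2.COLOR_BGR2HSV)
x0,y0=235,55
m=np.zeros(h.shape[:2],np.uint8);m[y0:245,x0:330]=((h[y0:245,x0:330,2]<125)&(h[y0:245,x0:330,1]<70)).astype(np.uint8)*255
wm=m*0;wm[y0:245,262:308]=((h[y0:245,262:308,2]>140)).astype(np.uint8)*255
c=lambda m:max(cv2.findContours(m,cv2.RETR_EXTERNAL,cv2.CHAIN_APPROX_NONE)[0],key=cv2.contourArea)
for nm,cc,z in(('base',c(m),.008),):
    rc=cv2.minAreaRect(np.array([plane('wrist',p[0],z)[:2] for p in cc],np.float32));print(nm,rc,cv2.boundingRect(cc))
# handle side edges per row (white/display body between grey gaps)
for v in(160,180,225):
    row=h[v,250:322,2].astype(int);print(v,row.tolist())
R0=R.from_quat(manip.sense()['tool_rot']).as_matrix();t=manip.sense()['tcp_pos']
for nm,uv,z in(('fl',(253,66),.008),('fr',(316,66),.008),('rr',(314,228),.008),('rl',(256,228),.008),('rear top',(285,233),.073),('lcheekfront',(262,133),.05),('rcheekfront',(308,133),.05)):
    p=plane('wrist',uv,z);print(nm,p.round(4),'tool',(R0.T@(p-t)).round(4))
# cross-check red marker none; bowl refine from both fixed views
E
```

```text
base ((0.5160936117172241, -0.33468326926231384), (0.1911703646183014, 0.07196974009275436), 57.902801513671875) (252, 65, 65, 164)
160 [177, 168, 135, 88, 75, 78, 82, 81, 80, 85, 79, 79, 80, 80, 81, 81, 87, 102, 129, 140, 146, 154, 160, 163, 169, 167, 166, 166, 166, 166, 167, 168, 164, 163, 163, 160, 162, 163, 165, 169, 166, 166, 166, 168, 165, 165, 158, 152, 143, 139, 124, 105, 82, 82, 82, 82, 81, 82, 84, 83, 81, 81, 79, 80, 82, 117, 160, 170, 169, 169, 171, 173]
180 [168, 171, 155, 113, 80, 76, 82, 82, 80, 80, 81, 82, 80, 80, 80, 83, 83, 99, 122, 139, 146, 151, 159, 163, 166, 166, 164, 166, 165, 164, 167, 166, 166, 166, 167, 165, 164, 165, 165, 166, 166, 166, 166, 166, 164, 161, 154, 149, 144, 135, 119, 99, 81, 79, 80, 82, 81, 80, 82, 81, 82, 81, 80, 76, 90, 138, 166, 172, 171, 174, 175, 179]
225 [166, 170, 170, 169, 152, 109, 85, 80, 79, 73, 63, 56, 61, 68, 74, 80, 84, 92, 107, 129, 142, 147, 151, 146, 120, 91, 81, 81, 80, 80, 82, 80, 81, 80, 84, 82, 78, 78, 79, 82, 78, 81, 82, 90, 114, 147, 153, 147, 139, 131, 104, 83, 86, 77, 76, 71, 62, 56, 62, 73, 76, 78, 91, 133, 169, 179, 178, 178, 178, 177, 177, 176]
fl [ 0.5376 -0.2367  0.008 ] tool [ 0.1199 -0.0314  0.223 ]
fr [ 0.5967 -0.2737  0.008 ] tool [0.1201 0.0384 0.223 ]
rr [ 0.4965 -0.4352  0.008 ] tool [-0.0701  0.0396  0.2229]
rl [ 0.437  -0.3978  0.008 ] tool [-0.0701 -0.0306  0.223 ]
rear top [ 0.4767 -0.3992  0.073 ] tool [-0.0501  0.0037  0.158 ]
lcheekfront [ 0.509  -0.3048  0.05  ] tool [ 0.047  -0.0192  0.181 ]
rcheekfront [ 0.5478 -0.3292  0.05  ] tool [0.0471 0.0266 0.181 ]
```

The base measures 191×72 mm at yaw 57.9°, matching the 190×72 given. The seat is therefore at tool offset x +5 to +6 mm, y +4 mm. Descending 19.2 cm.

```bash
python3 -m creep '[{"slide":[0.55,0.4,0],"angular":[0,0,0],"claw":1},{"slide":[0,0,3],"angular":[0,0,0],"claw":1},{"slide":[0,0,3],"angular":[0,0,0],"claw":1},{"slide":[0,0,3],"angular":[0,0,0],"claw":1},{"slide":[0,0,3],"angular":[0,0,0],"claw":1},{"slide":[0,0,3],"angular":[0,0,0],"claw":1},{"slide":[0,0,2.2],"angular":[0,0,0],"claw":1},{"slide":[0,0,2],"angular":[0,0,0],"claw":1},{"slide":[0,0,0],"angular":[0,0,0],"claw":1},{"slide":[0,0,0],"angular":[0,0,0],"claw":1}]' 40
python3 -m creep '[{"slide":[0,0,0],"angular":[0,0,0],"claw":0.3},{"slide":[0,0,0],"angular":[0,0,0],"claw":0.1},{"slide":[0,0,0],"angular":[0,0,0],"claw":-0.1},{"slide":[0,0,0],"angular":[0,0,0],"claw":-0.2},{"slide":[0,0,0],"angular":[0,0,0],"claw":-0.3},{"slide":[0,0,0],"angular":[0,0,0],"claw":-1},{"slide":[0,0,0],"angular":[0,0,0],"claw":-1},{"slide":[0,0,0],"angular":[0,0,0],"claw":-1},{"slide":[0,0,0],"angular":[0,0,0],"claw":-1},{"slide":[0,0,0],"angular":[0,0,0],"claw":-1}]' 40
```

```text
t: 2.4
tcp_pos: [0.5067, -0.3519, 0.0383]
tool_rot: [0.875, 0.484, -0.0, -0.001]
force: [-0.1, -0.2, 0.6]
finger_gap: 0.999
gripper_force: 0.0
t: 3.23
tcp_pos: [0.5074, -0.353, 0.0407]
tool_rot: [0.875, 0.485, 0.0, 0.001]
force: [-0.5, 0.2, 6.6]
finger_gap: 0.391
gripper_force: 41.2
```

```bash
python3 -m creep '[{"slide":[0,0,-0.5],"angular":[0,0,0],"claw":-1},{"slide":[0,0,-1.5],"angular":[0,0,0],"claw":-1},{"slide":[0,0,-3],"angular":[0,0,0],"claw":-1},{"slide":[0,0,-3],"angular":[0,0,0],"claw":-1},{"slide":[0,0,-3],"angular":[0,0,0],"claw":-1},{"slide":[0,0,-3],"angular":[0,0,0],"claw":-1},{"slide":[0,0,-3],"angular":[0,0,0],"claw":-1},{"slide":[0,0,-3],"angular":[0,0,0],"claw":-1},{"slide":[0,0,-2],"angular":[0,0,0],"claw":-1},{"slide":[0,0,0],"angular":[0,0,0],"claw":-1}]' 40
python3 - <<'E'
from h import *
s=manip.sense();w=viewer.snapshot('wrist');cv2.imwrite('pics/w2.png',w[20:,:])
print(s['t'],s['tcp_pos'],s['finger_gap'],s['force'])
E
```

```text
t: 4.07
tcp_pos: [0.5088, -0.3544, 0.2647]
tool_rot: [0.875, 0.485, 0.001, 0.005]
force: [0.6, -0.8, -0.8]
finger_gap: 0.392
gripper_force: 40.4
4.0667 [ 0.50884176 -0.354363    0.26471986] 0.3919043769494369 [ 0.64407646 -0.75774292 -0.79495536]
```

View pics/w2.png

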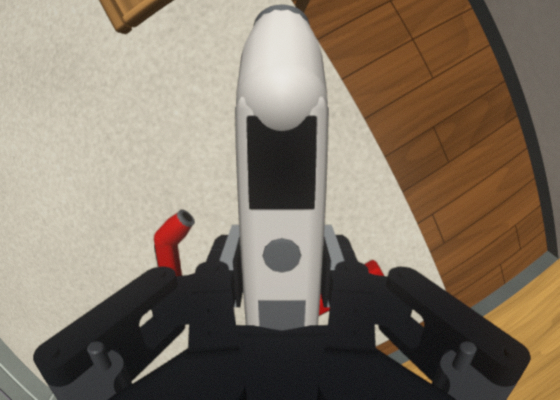

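The thermometer is held straight and level, with its display at (282,145) and nose at (282,50). Next I'll yaw and pitch it at height.

```bash
python3 -m creep '[{"slide":[0,0,0],"angular":[0,0,0.12],"claw":-1},{"slide":[0,0,0],"angular":[0,0,0.12],"claw":-1},{"slide":[0,0,0],"angular":[0,0,0.12],"claw":-1},{"slide":[0,0,0],"angular":[0,0,0.12],"claw":-1},{"slide":[0,0,0],"angular":[0,0,0.12],"claw":-1},{"slide":[0,0,0],"angular":[0,-0.12,0],"claw":-1},{"slide":[0,0,0],"angular":[0,-0.12,0],"claw":-1},{"slide":[0,0,0],"angular":[0,-0.12,0],"claw":-1},{"slide":[0,0,0],"angular":[0,-0.12,0],"claw":-1},{"slide":[0,0,0],"angular":[0,-0.12,0],"claw":-1}]' 40
cat > goal.py <<'E'
import sys
from h import *
F=np.array([float(a) for a in sys.argv[1:3]]+[.050])
s=manip.sense();M=R.from_quat(s['tool_rot']).as_matrix();t=s['tcp_pos']
L=np.array([.101,0,.0165]);los=M@np.array([.7071,0,.7071])
lens=t+M@L
d=F-.1*los-lens
print('t',s['t'],'lens',lens.round(4),'tilt deg',np.degrees(np.arccos(-los[2])),'xaxis yaw',np.degrees(np.arctan2(M[1,0],M[0,0])),'los',los.round(3))
print('world d',d.round(4),'tool d cm',(M.T@d*100).round(2),'tcp goal',(t+d).round(3),'q',s['q'].round(3))
E
python3 goal.py .647 .257
```

```text
t: 4.95
tcp_pos: [0.5066, -0.3519, 0.2578]
tool_rot: [0.934, 0.195, -0.292, 0.06]
force: [0.4, -0.5, -1.2]
finger_gap: 0.393
gripper_force: 40.3
t 4.95 lens [ 0.574  -0.3224  0.1867] tilt deg 10.257654717064034 xaxis yaw 23.673507912124037 los [ 0.162  0.073 -0.984]
world d [ 0.0568  0.5721 -0.0383] tool d cm [ 25.33 -50.14 -12.81] tcp goal [0.563 0.22  0.22 ] q [-0.561  0.687  1.191 -0.491  1.629  0.661]
```

```bash
python3 -m creep '[{"slide":[0.72,-1.57,-0.5],"angular":[0,0,0],"claw":-1},{"slide":[1.45,-3.13,-1],"angular":[0,0,0],"claw":-1},{"slide":[1.45,-3.13,-1],"angular":[0,0,0],"claw":-1},{"slide":[1.45,-3.13,-1],"angular":[0,0,0],"claw":-1},{"slide":[1.45,-3.13,-1],"angular":[0,0,0],"claw":-1},{"slide":[1.45,-3.13,-1],"angular":[0,0,0],"claw":-1},{"slide":[1.45,-3.13,-1],"angular":[0,0,0],"claw":-1},{"slide":[1.45,-3.13,-1],"angular":[0,0,0],"claw":-1},{"slide":[0.72,-1.57,-0.5],"angular":[0,0,0],"claw":-1}]' 40
python3 goal.py .647 .257
```

```text
t: 5.7
tcp_pos: [0.5342, -0.0616, 0.2587]
tool_rot: [0.935, 0.197, -0.289, 0.058]
force: [0.5, -0.3, -1.9]
finger_gap: 0.392
gripper_force: 40.4
t 5.7 lens [ 0.6019 -0.0314  0.1881] tilt deg 10.66649599609832 xaxis yaw 23.93458699043931 los [ 0.167  0.079 -0.983]
world d [ 0.0284  0.2805 -0.0398] tool d cm [ 13.79 -24.52  -4.44] tcp goal [0.563 0.219 0.219] q [-0.155  0.639  1.284 -0.31   1.734  1.03 ]
```

```bash
python3 -m creep '[{"slide":[0.72,-1.5,-0.5],"angular":[0,0,0],"claw":-1},{"slide":[1.44,-3.07,-0.96],"angular":[0,0,0],"claw":-1},{"slide":[1.44,-3.07,-0.96],"angular":[0,0,0],"claw":-1},{"slide":[1.44,-3.07,-0.96],"angular":[0,0,0],"claw":-1},{"slide":[1.44,-3.07,-0.96],"angular":[0,0,0],"claw":-1},{"slide":[1.44,-3.07,-0.96],"angular":[0,0,0],"claw":-1},{"slide":[1.44,-3.07,-0.96],"angular":[0,0,0],"claw":-1},{"slide":[1.44,-3.07,-0.96],"angular":[0,0,0],"claw":-1},{"slide":[0.72,-1.5,-0.5],"angular":[0,0,0],"claw":-1},{"slide":[0,0,0],"angular":[0,0,0],"claw":-1}]' 40
python3 goal.py .647 .257
python3 - <<'E'
from h import *
s=manip.sense();w=viewer.snapshot('wrist');cv2.imwrite('pics/w3.png',w)
sc=viewer.snapshot('scene');cv2.imwrite('pics/s3.png',sc)
h=cv2.cvtColor(w,cv2.COLOR_BGR2HSV);m=((h[...,1]>170)&(h[...,0]>16)&(h[...,0]<34)&(h[...,2]>60)).astype(np.uint8)*255
print(cv2.boundingRect(max(cv2.findContours(m,0,1)[0],key=cv2.contourArea)))
E
```

```text
t: 6.53
tcp_pos: [0.563, 0.2179, 0.2569]
tool_rot: [0.935, 0.198, -0.29, 0.059]
force: [-0.3, 0.9, -1.9]
finger_gap: 0.394
gripper_force: 40.4
t 6.5333 lens [0.6306 0.2481 0.1862] tilt deg 10.629352566126052 xaxis yaw 24.034045223963634 los [ 0.167  0.078 -0.983]
world d [-0.0003  0.001  -0.038 ] tool d cm [ 2.15 -0.09  3.13] tcp goal [0.563 0.219 0.219] q [ 0.234  0.763  1.03  -0.107  1.939  1.379]
(187, 0, 181, 53)
```

View pics/w3.png

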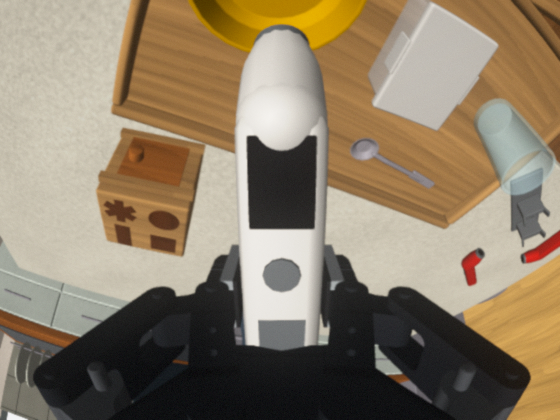

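View pics/s3.png

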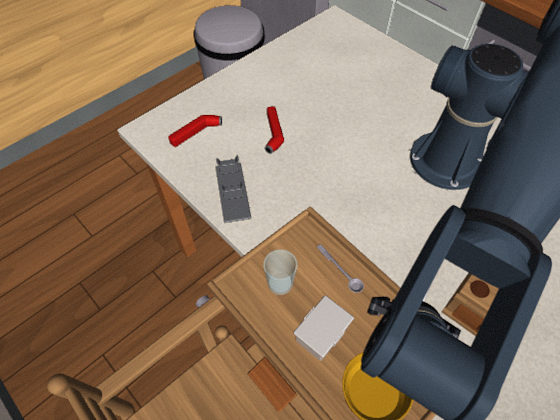

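The nose hangs over the bowl. The bowl's near rim arc is at (187..368, 0..53), the thermometer hasn't shifted in the grip, and the other things are untouched. I'll check the bowl centre from this arc.

```bash
python3 - <<'E'
from h import *
from scipy.optimize import least_squares
w=cv2.imread('pics/w3.png')
h=cv2.cvtColor(w,cv2.COLOR_BGR2HSV);m=((h[...,1]>170)&(h[...,0]>16)&(h[...,0]<34)&(h[...,2]>60)).astype(np.uint8)*255
c=max(cv2.findContours(m,0,1)[0],key=cv2.contourArea)[:,0]
k=cv2.convexHull(c)[:,0];k=k[k[:,1]>3]
P=np.array([plane('wrist',p,.090)[:2] for p in k])
f=least_squares(lambda q:np.hypot(*(P-q).T)-.068,[.647,.257]);print(len(k),f.x,np.abs(f.fun).max())
E
```

```text
19 [0.64579019 0.25294496] 0.0007761907713723232
```

All three fits agree within about 6 mm. Lowering 3.8 cm to 10 cm distance, then holding.

```bash
python3 -m creep '[{"slide":[0.5,0,0.75],"angular":[0,0,0],"claw":-1},{"slide":[0.6,0,0.85],"angular":[0,0,0],"claw":-1},{"slide":[0.6,0,0.9],"angular":[0,0,0],"claw":-1},{"slide":[0.4,0,0.6],"angular":[0,0,0],"claw":-1},{"slide":[0,0,0],"angular":[0,0,0],"claw":-1},{"slide":[0,0,0],"angular":[0,0,0],"claw":-1},{"slide":[0,0,0],"angular":[0,0,0],"claw":-1},{"slide":[0,0,0],"angular":[0,0,0],"claw":-1},{"slide":[0,0,0],"angular":[0,0,0],"claw":-1},{"slide":[0,0,0],"angular":[0,0,0],"claw":-1}]' 40
python3 goal.py .6465 .2555
for i in 1 2 3; do python3 -m creep '[{"slide":[0,0,0],"angular":[0,0,0],"claw":-1},{"slide":[0,0,0],"angular":[0,0,0],"claw":-1},{"slide":[0,0,0],"angular":[0,0,0],"claw":-1},{"slide":[0,0,0],"angular":[0,0,0],"claw":-1},{"slide":[0,0,0],"angular":[0,0,0],"claw":-1},{"slide":[0,0,0],"angular":[0,0,0],"claw":-1},{"slide":[0,0,0],"angular":[0,0,0],"claw":-1},{"slide":[0,0,0],"angular":[0,0,0],"claw":-1},{"slide":[0,0,0],"angular":[0,0,0],"claw":-1},{"slide":[0,0,0],"angular":[0,0,0],"claw":-1}]' 40 | head -3; done; python3 goal.py .6465 .2555
```

```text
t: 7.47
tcp_pos: [0.5648, 0.2134, 0.2216]
tool_rot: [0.935, 0.195, -0.289, 0.06]
force: [-0.4, -1.0, -1.2]
finger_gap: 0.392
gripper_force: 40.4
t 7.4667 lens [0.6327 0.243  0.151 ] tilt deg 10.686727370681394 xaxis yaw 23.594255014595106 los [ 0.17   0.074 -0.983]
world d [-0.0032  0.005  -0.0028] tool d cm [ 0.08 -0.59  0.28] tcp goal [0.562 0.218 0.219] q [ 0.228  0.794  1.063 -0.109  1.874  1.386]
t: 8.3
tcp_pos: [0.5646, 0.2133, 0.2211]
tool_rot: [0.935, 0.195, -0.289, 0.06]
t: 9.13
tcp_pos: [0.5646, 0.2133, 0.2211]
tool_rot: [0.935, 0.195, -0.289, 0.06]
t: 9.97
tcp_pos: [0.5646, 0.2133, 0.2211]
tool_rot: [0.935, 0.195, -0.289, 0.06]
t 9.9667 lens [0.6324 0.2429 0.1505] tilt deg 10.625456125526085 xaxis yaw 23.59424874951523 los [ 0.169  0.074 -0.983]
world d [-0.0028  0.0052 -0.0022] tool d cm [ 0.08 -0.59  0.21] tcp goal [0.562 0.218 0.219] q [ 0.228  0.794  1.063 -0.109  1.874  1.386]
```

Held for 2.5 s about 6 mm off centre. There is plenty of time, so I'll correct that and hold again for margin.

```bash
python3 -m creep '[{"slide":[0,-0.3,0.1],"angular":[0,0,0],"claw":-1},{"slide":[0,-0.3,0.1],"angular":[0,0,0],"claw":-1},{"slide":[0,0,0],"angular":[0,0,0],"claw":-1},{"slide":[0,0,0],"angular":[0,0,0],"claw":-1}]' 40 | head -2
for i in 1 2 3; do python3 -m creep '[{"slide":[0,0,0],"angular":[0,0,0],"claw":-1},{"slide":[0,0,0],"angular":[0,0,0],"claw":-1},{"slide":[0,0,0],"angular":[0,0,0],"claw":-1},{"slide":[0,0,0],"angular":[0,0,0],"claw":-1},{"slide":[0,0,0],"angular":[0,0,0],"claw":-1},{"slide":[0,0,0],"angular":[0,0,0],"claw":-1},{"slide":[0,0,0],"angular":[0,0,0],"claw":-1},{"slide":[0,0,0],"angular":[0,0,0],"claw":-1},{"slide":[0,0,0],"angular":[0,0,0],"claw":-1},{"slide":[0,0,0],"angular":[0,0,0],"claw":-1}]' 40 | head -2; done; python3 goal.py .6465 .2555
python3 -m creep '[{"slide":[-0.6,0,-0.85],"angular":[0,0,0],"claw":-1},{"slide":[-0.75,0,-1.1],"angular":[0,0,0],"claw":-1},{"slide":[-0.75,0,-1.1],"angular":[0,0,0],"claw":-1},{"slide":[-0.6,0,-0.9],"angular":[0,0,0],"claw":-1},{"slide":[0,0,0],"angular":[0,0,0],"claw":-1}]' 40
cat > back.py <<'E'
from h import *
s=manip.sense();M=R.from_quat(s['tool_rot']).as_matrix();t=s['tcp_pos']
d=np.array([.5067,-.3519,t[2]])-t
print('horizontal d tool cm',(M.T@d*100).round(2),'z',t[2])
yaw=np.radians(57.9);G=np.array([[np.cos(yaw),np.sin(yaw),0],[np.sin(yaw),-np.cos(yaw),0],[0,0,-1]])
print('rotvec tool to level',R.from_matrix(M.T@G).as_rotvec().round(4),'yaw',np.degrees(np.arctan2(M[1,0],M[0,0])),'pitch',np.arcsin(-M[2,0]),'roll',M[2,1])
E
python3 back.py
```

```text
t: 10.3
tcp_pos: [0.5609, 0.2186, 0.2194]
t: 11.13
tcp_pos: [0.5611, 0.2183, 0.2195]
t: 11.97
tcp_pos: [0.5611, 0.2183, 0.2195]
t: 12.8
tcp_pos: [0.5611, 0.2183, 0.2195]
t 12.8 lens [0.629  0.248  0.1488] tilt deg 10.62415211936149 xaxis yaw 23.595236358157027 los [ 0.169  0.074 -0.983]
world d [ 0.0006  0.0002 -0.0005] tool d cm [0.08 0.01 0.01] tcp goal [0.562 0.218 0.219] q [ 0.235  0.794  1.069 -0.104  1.87   1.394]
t: 13.22
tcp_pos: [0.5626, 0.2187, 0.2713]
tool_rot: [0.936, 0.195, -0.286, 0.06]
force: [-0.0, 0.4, -1.3]
finger_gap: 0.393
gripper_force: 40.4
horizontal d tool cm [-23.15  50.05  15.69] z 0.2713393944095842
rotvec tool to level [-0.1762  0.5755 -0.5813] yaw 23.53859612867412 pitch 0.5931465980786573 roll 0.0014294428092925665
```

Returning along the same path in reverse: 16 row-equivalents.

```bash
python3 -m creep '[{"slide":[-0.72,1.57,0.49],"angular":[0,0,0],"claw":-1},{"slide":[-1.45,3.13,0.98],"angular":[0,0,0],"claw":-1},{"slide":[-1.45,3.13,0.98],"angular":[0,0,0],"claw":-1},{"slide":[-1.45,3.13,0.98],"angular":[0,0,0],"claw":-1},{"slide":[-1.45,3.13,0.98],"angular":[0,0,0],"claw":-1},{"slide":[-1.45,3.13,0.98],"angular":[0,0,0],"claw":-1},{"slide":[-1.45,3.13,0.98],"angular":[0,0,0],"claw":-1},{"slide":[-1.45,3.13,0.98],"angular":[0,0,0],"claw":-1},{"slide":[-1.45,3.13,0.98],"angular":[0,0,0],"claw":-1}]' 40
python3 -m creep '[{"slide":[-1.45,3.13,0.98],"angular":[0,0,0],"claw":-1},{"slide":[-1.45,3.13,0.98],"angular":[0,0,0],"claw":-1},{"slide":[-1.45,3.13,0.98],"angular":[0,0,0],"claw":-1},{"slide":[-1.45,3.13,0.98],"angular":[0,0,0],"claw":-1},{"slide":[-1.45,3.13,0.98],"angular":[0,0,0],"claw":-1},{"slide":[-1.45,3.13,0.98],"angular":[0,0,0],"claw":-1},{"slide":[-1.45,3.13,0.98],"angular":[0,0,0],"claw":-1},{"slide":[-0.72,1.57,0.49],"angular":[0,0,0],"claw":-1},{"slide":[0,0,0],"angular":[0,0,0],"claw":-1}]' 40
python3 -m creep '[{"slide":[0,0,0],"angular":[0,0.12,0],"claw":-1},{"slide":[0,0,0],"angular":[0,0.12,0],"claw":-1},{"slide":[0,0,0],"angular":[0,0.12,0],"claw":-1},{"slide":[0,0,0],"angular":[0,0.12,0],"claw":-1},{"slide":[0,0,0],"angular":[0,0.115,0],"claw":-1},{"slide":[0,0,0],"angular":[0,0,-0.12],"claw":-1},{"slide":[0,0,0],"angular":[0,0,-0.12],"claw":-1},{"slide":[0,0,0],"angular":[0,0,-0.12],"claw":-1},{"slide":[0,0,0],"angular":[0,0,-0.12],"claw":-1},{"slide":[0,0,0],"angular":[0,0,-0.12],"claw":-1}]' 40
python3 -m creep '[{"slide":[0,0,0],"angular":[0,0,0],"claw":-1},{"slide":[0,0,0],"angular":[0,0,0],"claw":-1},{"slide":[0,0,0],"angular":[0,0,0],"claw":-1}]' 40
python3 back.py
```

```text
t: 13.97
tcp_pos: [0.531, -0.0866, 0.2685]
tool_rot: [0.935, 0.195, -0.289, 0.06]
force: [0.2, -0.3, -1.4]
finger_gap: 0.393
gripper_force: 40.4
t: 14.72
tcp_pos: [0.504, -0.3569, 0.2689]
tool_rot: [0.936, 0.193, -0.289, 0.061]
force: [-0.4, 0.3, -1.0]
finger_gap: 0.393
gripper_force: 40.3
t: 15.55
tcp_pos: [0.5051, -0.3509, 0.2691]
tool_rot: [0.873, 0.488, -0.002, -0.001]
force: [0.2, 0.7, -1.2]
finger_gap: 0.392
gripper_force: 40.3
t: 15.8
tcp_pos: [0.5053, -0.3518, 0.2689]
tool_rot: [0.875, 0.484, -0.002, -0.001]
force: [-0.1, -1.2, -2.0]
finger_gap: 0.39
gripper_force: 40.3
horizontal d tool cm [ 0.07  0.12 -0.  ] z 0.2689351067783056
rotvec tool to level [-0.0033  0.0038 -0.0003] yaw 57.880589273018735 pitch 0.0037841533694285565 roll -0.003334373898564883
```

```bash
python3 -m creep '[{"slide":[0.05,0.16,0],"angular":[-0.003,0.004,0],"claw":-1},{"slide":[0,0,2.5],"angular":[0,0,0],"claw":-1},{"slide":[0,0,3],"angular":[0,0,0],"claw":-1},{"slide":[0,0,3],"angular":[0,0,0],"claw":-1},{"slide":[0,0,3],"angular":[0,0,0],"claw":-1},{"slide":[0,0,3],"angular":[0,0,0],"claw":-1},{"slide":[0,0,3],"angular":[0,0,0],"claw":-1},{"slide":[0,0,2],"angular":[0,0,0],"claw":-1},{"slide":[0,0,0],"angular":[0,0,0],"claw":-1},{"slide":[0,0,0],"angular":[0,0,0],"claw":-1}]' 40
python3 back.py
python3 - <<'E'
from h import *
w=viewer.snapshot('wrist');cv2.imwrite('pics/w4.png',w)
E
```

```text
t: 16.63
tcp_pos: [0.5064, -0.3528, 0.0729]
tool_rot: [0.875, 0.484, -0.0, -0.001]
force: [0.9, -0.1, -0.8]
finger_gap: 0.39
gripper_force: 40.2
horizontal d tool cm [ 0.09 -0.02  0.  ] z 0.07289069344973971
rotvec tool to level [-0.0023 -0.0006  0.0004] yaw 57.92300417115368 pitch -0.00060331930356219 roll -0.002269996928344283
```

View pics/w4.png

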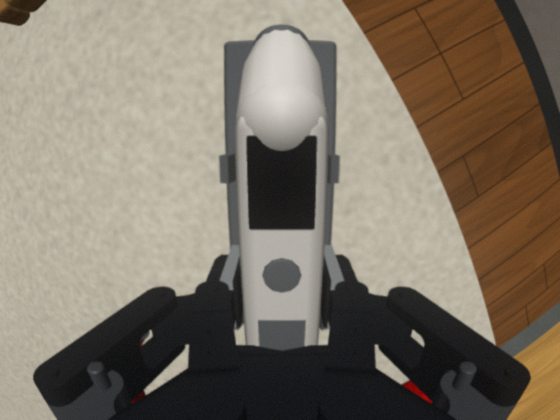

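The handle is centred over the rest: base edges at u 225 and 336, handle edges at 237 and 326, cheeks symmetric at v≈168. Lowering it into the saddles.

```bash
python3 -m creep '[{"slide":[0.05,0.04,0.8],"angular":[0,0,0],"claw":-1},{"slide":[0,0,0.8],"angular":[0,0,0],"claw":-1},{"slide":[0,0,0.6],"angular":[0,0,0],"claw":-1},{"slide":[0,0,0.4],"angular":[0,0,0],"claw":-1},{"slide":[0,0,0.3],"angular":[0,0,0],"claw":-1},{"slide":[0,0,0.2],"angular":[0,0,0],"claw":-1},{"slide":[0,0,0],"angular":[0,0,0],"claw":-1},{"slide":[0,0,0],"angular":[0,0,0],"claw":-1},{"slide":[0,0,0],"angular":[0,0,0],"claw":-1}]' 40
```

```text
t: 17.43
tcp_pos: [0.5075, -0.3532, 0.043]
tool_rot: [0.875, 0.485, 0.0, 0.0]
force: [-0.1, -0.3, -2.0]
finger_gap: 0.396
gripper_force: 40.3
```

```bash
python3 -m creep '[{"slide":[0,0,0.15],"angular":[0,0,0],"claw":-1},{"slide":[0,0,0.1],"angular":[0,0,0],"claw":-1},{"slide":[0,0,0],"angular":[0,0,0],"claw":-1},{"slide":[0,0,0],"angular":[0,0,0],"claw":-1}]' 20
```

```text
t: 17.77
tcp_pos: [0.5076, -0.3532, 0.0407]
tool_rot: [0.875, 0.485, 0.0, 0.0]
force: [0.0, 0.2, 1.6]
finger_gap: 0.393
gripper_force: 40.6
```

Contact at the original seated height (0.0407). Opening gently, then retreating.

```bash
python3 -m creep '[{"slide":[0,0,0],"angular":[0,0,0],"claw":-0.15},{"slide":[0,0,0],"angular":[0,0,0],"claw":0},{"slide":[0,0,0],"angular":[0,0,0],"claw":0.2},{"slide":[0,0,0],"angular":[0,0,0],"claw":0.5},{"slide":[0,0,0],"angular":[0,0,0],"claw":1},{"slide":[0,0,0],"angular":[0,0,0],"claw":1},{"slide":[0,0,0],"angular":[0,0,0],"claw":1},{"slide":[0,0,0],"angular":[0,0,0],"claw":1},{"slide":[0,0,0],"angular":[0,0,0],"claw":1}]' 20
python3 -m creep '[{"slide":[0,0,-1],"angular":[0,0,0],"claw":1},{"slide":[0,0,-3],"angular":[0,0,0],"claw":1},{"slide":[0,0,-3],"angular":[0,0,0],"claw":1},{"slide":[0,0,-3],"angular":[0,0,0],"claw":1},{"slide":[0,0,-3],"angular":[0,0,0],"claw":1},{"slide":[0,0,-3],"angular":[0,0,0],"claw":1},{"slide":[0,0,-3],"angular":[0,0,0],"claw":1},{"slide":[0,0,0],"angular":[0,0,0],"claw":1},{"slide":[0,0,0],"angular":[0,0,0],"claw":1}]'
python3 - <<'E'
from h import *
w=viewer.snapshot('wrist');s=viewer.snapshot('scene')
v=np.hstack([w[40:260,180:380],s[120:340,150:420]]);cv2.imwrite('pics/w5.png',cv2.resize(v,None,fx=1.7,fy=1.7,interpolation=cv2.INTER_CUBIC))
E
```

```text
t: 18.52
tcp_pos: [0.5074, -0.353, 0.0403]
tool_rot: [0.875, 0.485, -0.0, 0.0]
force: [0.0, -0.2, 0.3]
finger_gap: 1.001
gripper_force: 0.0
t: 19.27
tcp_pos: [0.5083, -0.3538, 0.2336]
tool_rot: [0.875, 0.485, 0.001, 0.003]
force: [-0.3, -0.2, -0.2]
finger_gap: 1.004
gripper_force: 0.0
```

View pics/w5.png

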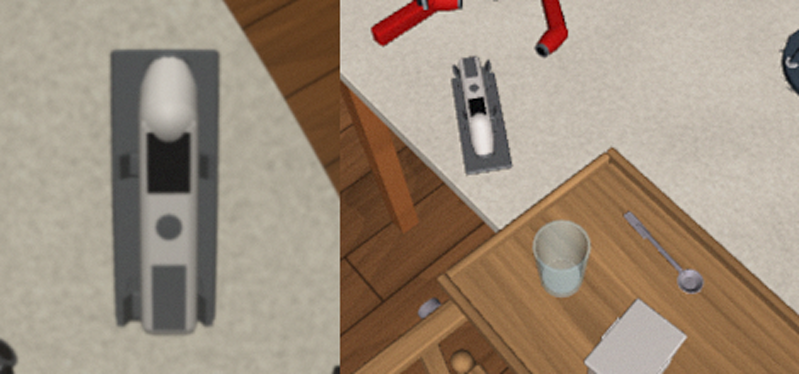

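The picture shows the thermometer lying in both saddles as at the start (nose at crop (168,95), rear at (168,333)). The beaker, container and spoon are unmoved.

```bash
python3 -c "
from station import ticket;print(ticket.sign_off())"
```

```text
the job is handed in; nothing more can be done
None
```

I held the thermometer still about 10 cm above the middle of the bowl's floor, about 11° off straight down, for over 2 s, then laid it back in its rest; no contact with the bowl showed in the forces or pictures, and the job was handed in after about 19 s of robot time.

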